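Close the tile press on its guide rod

TASK

Close the potter's tile press: take the drilled press plate lying on the bench by its wooden grip, thread its bushed hole over the press's upright guide rod, and lower it gently and level, pushing the rubber wiper ring down ahead of it, until it lies fully home, flat and square over the plaster mould, and let go. Never force, drop or tip the plate - if it starts to bind, ease it sideways - and leave the other things on the bench alone.

Things in the scene. Friction and masses are not known exactly. Their poses are not given: they have to be found in the camera images.
- platen: press plate: bare aluminium 100 (x) x 200 (y) x 12 mm, 0.4 to 0.6 kg. Origin: centre of its underside, z up. Through hole 17.6 mm wide at (0, -75) mm, lengthened by a 41 mm brass bushing that stands 24 mm above the plate: bore 36 mm long. A wooden grip block 28 (x) x 40 (y) mm stands 45 mm above the plate at (0, +10) mm: grip it across x to keep the rod clear of the gripper
- bore (a point): lower mouth of the plate's hole, on its axis, in the plane of the plate's underside
- grip (a point): centre of the wooden grip block across x and y, 42 mm above the plate's underside (15 mm below the block's top)
- press: the press, fixed on the bench: dark steel base 110 (x) x 240 (y) x 18 mm. Origin: centre of its underside, z up. White plaster mould 100 x 140 mm on it, centre (0, +34) mm, flat top 60 mm above the bench. Steel guide rod at about (0, -75) mm. Closed, the plate lies on the mould with its axes along the press's axes, the same way round (within a few degrees)
- bush (a point): centre of the round bush in which the rod stands, 24 mm above the bench; on it the rod's axis is NOT centred: the bush is eccentric and the rod stands 4 mm from this centre, in a horizontal direction that differs each time and is not measured
- rod_top (a point): point straight above the bush's centre at the height of the rod's tip, 177 mm above the bench; the real tip is 4 mm to an unknown side. The rod is rigid, vertical, 16 mm in diameter; its top 14 mm taper to 5 mm diameter. A black rubber wiper ring (41 mm wide, 12 mm high) grips it, 55 to 85 mm above the bench; it slides down under about 5 N, low enough never to stop the plate
- mould_top (a point): point in the plane of the mould's flat top, straight below the grip block when the press is closed
- looptool: bystander: wooden loop tool, 175 mm long, lying on the bench
- rib: bystander: flat wooden rib 55 x 95 x 7 mm on the bench
- prop: bystander: upright fired-clay kiln prop 34 x 34 x 50 mm
- spacer: bystander: steel spacer ring, 48 mm outside, 14 mm high, lying on the bench
- pot: bystander: unfired pot 112 mm wide, 95 mm high, on a turntable at the back of the bench
There are look-alikes about, which are no part of the job. Leave any green or turquoise look-alike of the platen alone.

How it is judged (in metres and radians):
On the way:
1. the plate is threaded on the rod, level and still clear of the mould (horizontal distance between bore and bush below 0.007 m and z of bore in the frame of press between 0.07 and 0.155 m and angle between platen's own z axis and vertical below 0.1 rad), for 0.2 s.
At the end, for the whole second after the job is handed in: The plate is on the rod (bore within 7 mm of the bush centre) and flat on the mould: underside no more than 2.5 mm above the mould's top, tilt under 0.03 rad, its long side along the press's within 0.12 rad with the grip over the mould, at rest and released (horizontal distance between bore and bush below 0.007 m and z of bore in the frame of press below 0.0625 m and z of grip in the frame of press below 0.1045 m and angle between platen's own z axis and vertical below 0.03 rad and angle between the y axis of platen and the y axis of press, either way round below 0.12 rad and y of grip in the frame of press above -0.03 m and linear speed of platen below 0.01 m/s); the robot touches nothing.
It fails at once if the plate is forced: more than 50 N between the plate and the press (rod, ring or mould) (contact force between platen and press above 50 N).
It fails at once if the plate is dropped down the rod (faster than 0.2 m/s there) (horizontal distance between bore and bush below 0.01 m and z of bore in the frame of press below 0.16 m and linear speed of platen above 0.2 m/s).
It fails at once if the plate is tipped more than 0.25 rad (angle between platen's own z axis and vertical above 0.25 rad).
It fails at once if another thing on the bench is pushed away by more than 30 mm (distance of any of looptool, rib, prop, spacer, pot from where it was at the start of the episode above 0.03 m).
It also fails if it takes over 72 s, if anything falls off the work surface, if the arm or the gripper's body presses on something with over 40 N, if the wrist force passes 120 N, or if a joint passes its speed limit or range.

ROBOT

A 7-joint arm with a two-finger parallel gripper is mounted at the origin on the work surface. World frame = base frame: x ahead of the robot, y to its left, z up, the work surface at z = 0. Lengths are in mm, angles in rad, forces in N, time in s.
With the tool pointing down it reaches from about 425 to 875 mm from the base axis. Payload 4.7 kg.
Tool frame: the origin (TCP) lies where the fingers leave the gripper's body, on its centre line; the fingertips stand 70 mm ahead of it and the grasp point (between the pads) lies 51 mm ahead of it (nose_length is the distance from the TCP to the fingertips, in mm); z points along the fingers, y is the line along which they close (so a half turn about z gives the same grasp; the last joint's range is limited). The gripper opens to 87 mm and grips with 3 to 60 N. Pads are 19 mm wide; open, the fingers measure 117 mm over their backs; the gripper's body (75 mm by 190 mm) begins 51 mm behind the grasp point.
Start: joints at [1.124, 0.321, -0.07, 1.45, 0.023, 1.371, -0.057], TCP at [289.017, -582.227, 292.287] pointing down, gripper open.
Joint ranges: [-2.86, 2.86], [-0.3, 2.09], [-1.38, 1.24], [0.06, 2.45], [-1.56, 4.7], [0.09, 2.05], [-2.69, 2.69]. Speed limits (rad/s): [2.57, 2.57, 3.14, 3.14, 3.14, 3.14, 3.14].

INTERFACE

Orientations are given as a unit quaternion [x, y, z, w].
In Python, from bench import * gives the robot as it stands.
- The arm moves only by the shell command python3 -m handwheel 'ROWS' [FORCE]. ROWS is JSON, a list of rows, each an object with "delta_pos": the shift along the tool's x, y, z as a fraction of full scale, a list of three; "roll": the turn about the tool's z as a fraction of full scale; "grip": the opening, from 0 (shut) to 1 (fully open). In form: [{"delta_pos": [tx, ty, tz], "roll": roll, "grip": grip}, ...]. A call has 1 to 10 rows; each row shifts and turns the commanded pose from where the row before left it, along the tool's axes as they then stand; what a row does not reach is not made up. Full scale, the value 1, is 100 mm for a shift and 180 degrees for a turn. A row lasts 1/10 s, in which the tool goes at most 50 mm and 8.59 degrees, less where a joint would pass 70% of its speed; a pose out of reach is approached as far as the arm can. A call with a number of a shift or a turn outside -1 to 1 is refused whole. A call with a gripper value outside its range is refused whole. The fingers move at their own pace and stop on an object; FORCE is the grip in N (left out, the last holds). Time passes only in rows, so rows that do not move let the fingers close. It gives the time, the measured TCP pose, the force, the opening and the grip force at its end, in the units of the state.
- get_obs(): the state, without advancing time (a new reading comes with each control period).
- capture(name): name is "scene" or "top"; returns the picture (384x512x3 uint8, red, green, blue); there is no depth.
- get_calibration(name): a dict with "fov_y" (degrees; the focal length in pixels is half the picture's height over the tangent of half this angle, whatever the lens; pixels are square), "cx", "cy" (the principal point, pixels), "D" ([k1, k2, p1, p2, k3] as OpenCV has them; the pictures are not rectified), "R" (3x3) and "t" (3): a world point X has camera coordinates R X + t. Camera axes: x right, y down, z forward; pixel columns grow to the right and rows downward; lengths in mm; the calibration is good to about 2 mm. A picture is of the moment at which its call begins. get_calibration takes no time and is no camera call.
- sign_off(): hands the job in; it is judged then, once.
The state is a dict: "time_s": time; "joints": joint angles; "joint_vel": joint speeds; "tau": joint torques, N m; "ee_pos": TCP position; "orientation": TCP orientation; "wrist_force": force on the tool from outside, world axes, zero at the start; "moment": the same for the moment, N m; "width": opening from 0.0 (shut) to 1.0 (fully open); "gripper_force": force on a finger pad.
Only numpy, scipy, OpenCV 4.12 (cv2) and the standard library are available. Lean on these libraries where they do the work, as an engineer would, in place of code of your own. Each camera call takes 0.05 s, during which the arm holds its last target. There are 200 camera calls.

## Working session

There is one attempt and no reset: what is moved stays moved. The work goes in short steps, Python scripts to look and compute and a shell command to move; the robot and the scene stay as the last step left them, time stands still between calls to the robot, and variables do not carry over. Pictures are saved under pics/ and viewed, at most 10 in all, crops included, and the job is handed in when it is done.

```bash
mkdir -p pics; ls
python3 - <<'E'
from bench import *
import cv2
for n in("scene","top"):
    cv2.imwrite(f"pics/{n}0.png",cv2.resize(capture(n)[:,:,::-1],(800,600),interpolation=cv2.INTER_CUBIC)); c=get_calibration(n);print(n,c)
print(get_obs())
E
```

```text
pics
scene {'fov_y': 45.39010187008424, 'cx': 254.72995407929326, 'cy': 188.89400285271597, 'D': array([-0.16417856,  0.        ,  0.        ,  0.        ,  0.        ]), 'R': array([[ 0.50820382,  0.86115693, -0.01173147],
       [ 0.59789364, -0.36258022, -0.71488375],
       [-0.61988069,  0.35629248, -0.69914491]]), 't': array([-288.4142915 , -205.62742307, 1860.59633511])}
top {'fov_y': 49.976668495212294, 'cx': 252.8639860578159, 'cy': 192.46944213049431, 'D': array([0.05152478, 0.        , 0.        , 0.        , 0.        ]), 'R': array([[ 0.0183593 , -0.99971278, -0.01540446],
       [-0.9951566 , -0.01678314, -0.09685903],
       [ 0.09657267,  0.01710812, -0.99517889]]), 't': array([  24.18656914,  541.42971705, 1246.76355525])}
{'time_s': 0.1, 'joints': array([ 1.12408465,  0.32176583, -0.07005825,  1.45155626,  0.02259867,
        1.37079285, -0.0569149 ]), 'joint_vel': array([ 2.44377428e-04, -2.24740940e-03, -7.81690586e-04, -1.78847034e-03,
       -1.96336090e-03, -2.71028011e-03, -6.50505606e-05]), 'tau': array([-5.07657933e-04, -4.92573667e+01, -4.05867314e-01, -3.13399816e+01,
       -6.41218317e-02,  3.94750165e-02,  7.56522832e-05]), 'ee_pos': array([ 288.82077037, -581.88978757,  291.25792326]), 'orientation': array([ 9.73574836e-01,  2.28366558e-01, -2.46558585e-04, -8.32253377e-04]), 'wrist_force': array([ 0.55436549, -1.28060482, -0.07263402]), 'moment': array([ 0.045311  , -0.03363404, -0.04309862]), 'gripper_force': 0.0, 'width': 0.9990347284641855}
```

View pics/scene0.png

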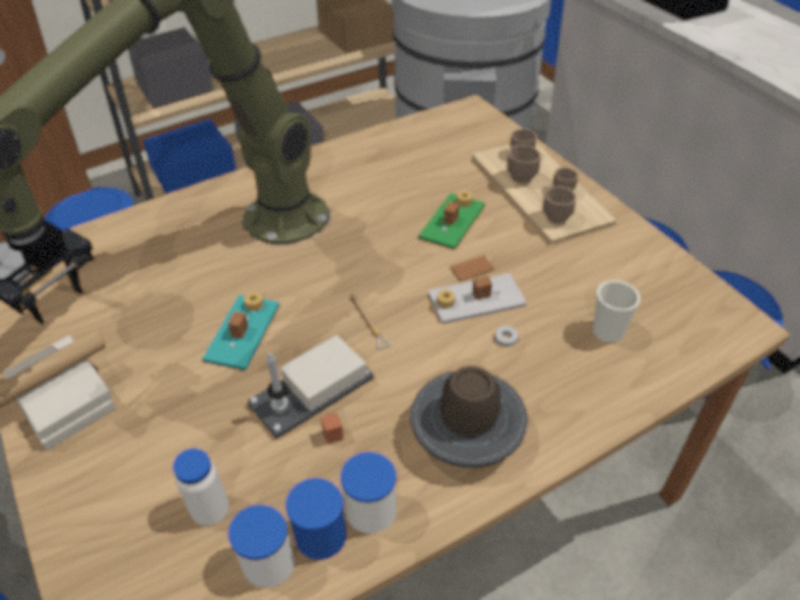

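View pics/top0.png

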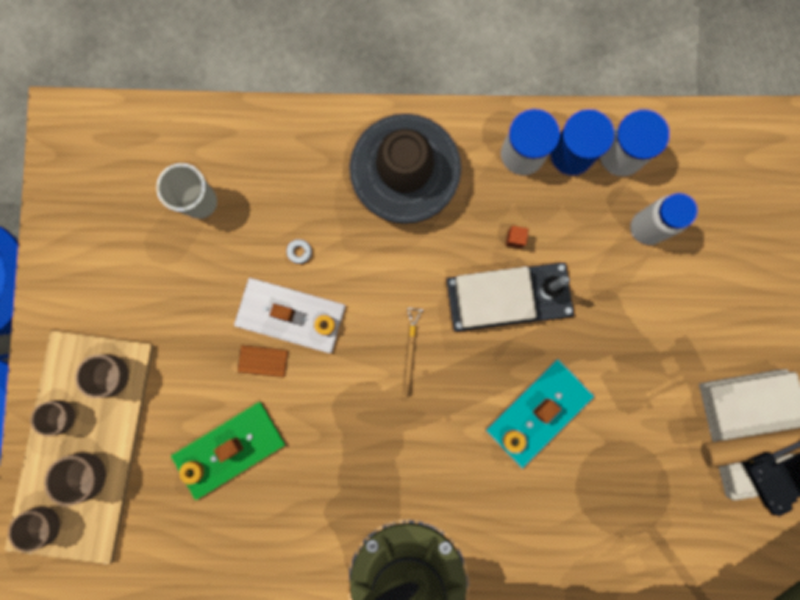

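```bash
cat > h.py <<'E'
from bench import *
import cv2, numpy as np
from scipy.optimize import least_squares
CAL={n:get_calibration(n) for n in("scene","top")}
def proj(n,X):
    c=CAL[n]; f=192/np.tan(np.radians(c["fov_y"]/2))
    K=np.array([[f,0,c["cx"]],[0,f,c["cy"]],[0,0,1]])
    return cv2.projectPoints(np.atleast_2d(X).astype(float),cv2.Rodrigues(np.array(c["R"]))[0],np.array(c["t"],float),K,np.array(c["D"]))[0][:,0]
def crops(out,specs,s,w,h):
    # specs: (cam,img,x0,y0); pixel = x0 + (u mod)/s
    ims=[cv2.resize(im[y:y+h,x:x+w,::-1],None,fx=s,fy=s,interpolation=cv2.INTER_CUBIC) for im,x,y in specs]
    cv2.imwrite(out,np.hstack(ims))
E
python3 - <<'E'
from h import *
t=capture("top");s=capture("scene")
crops("pics/plate1.png",[(t,146,167),(s,265,155)],5,80,70)
crops("pics/press1.png",[(t,284,155),(s,155,210)],5,90,75) if 0 else crops("pics/press1.png",[(t,283,155),(s,157,210)],4.4 if 0 else 4,100,75)
E
```

```text
(no output)
```

View pics/plate1.png

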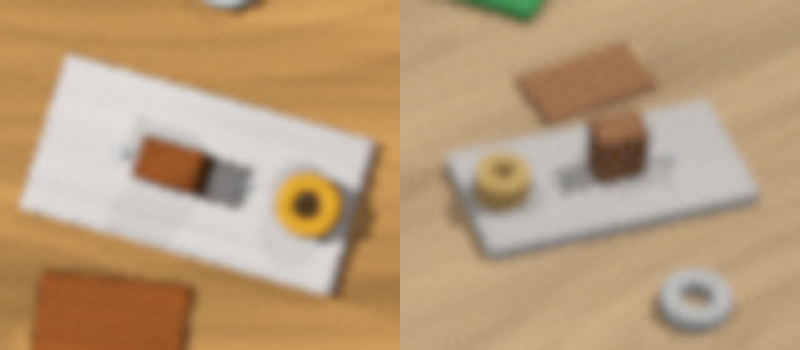

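View pics/press1.png

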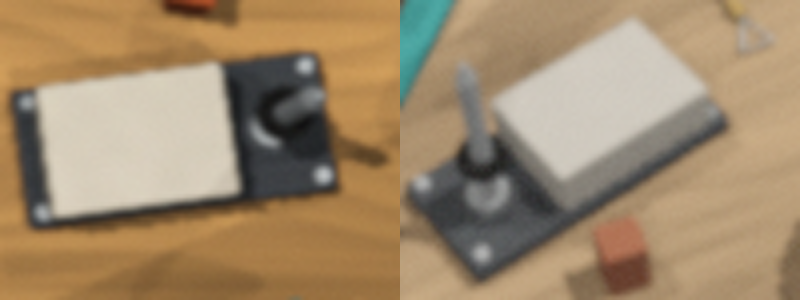

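```bash
cat > fit.py <<'E'
from h import *
def T(p,L):
    c,s=np.cos(p[2]),np.sin(p[2]); L=np.atleast_2d(L)
    return np.c_[p[0]+c*L[:,0]-s*L[:,1],p[1]+s*L[:,0]+c*L[:,1],L[:,2]]
def fit(obs,p0):
    def r(p): return np.concatenate([(proj(n,T(p,[o[0] for o in ob]))-np.array([o[1] for o in ob])).ravel() for n,ob in obs.items()])
    s=least_squares(r,p0,loss="soft_l1",x_scale=[10,10,.1]); return s.x,r(s.x).reshape(-1,2)
def px(lst,s,ox,oy): return [(L,((u+.5)/s-.5+ox,(v+.5)/s-.5+oy)) for L,(u,v) in lst]
plate={"top":px([((50,100,12),(67,53)),((50,-100,12),(377,144)),((-50,-100,12),(333,296)),((-50,100,12),(20,208)),((0,-75,36),(308,205)),((0,10,57),(171,162))],5,146,167),
"scene":px([((-50,-100,12),(443,155)),((50,-100,12),(490,250)),((50,100,12),(757,198)),((-50,100,12),(705,100)),((0,-75,36),(502,168)),((0,10,57),(617,126))],5,265-80,155)}
press={"top":px([((50,104,60),(38,88)),((50,-36,60),(222,63)),((-50,-36,60),(241,193)),((-50,104,60),(53,218)),((55,120,18),(12,92)),((55,-120,18),(318,53)),((-55,-120,18),(338,188)),((-55,120,18),(32,228))],4,283,155),
"scene":px([((-50,-36,60),(495,107)),((50,-36,60),(565,182)),((50,104,60),(708,93)),((-50,104,60),(632,18)),((-55,-120,18),(408,193)),((55,-120,18),(480,272)),((55,120,18),(727,122))],4,157-100,210)}
if __name__=="__main__":
    np.set_printoptions(precision=2,suppress=True)
    for nm,o in (("plate",plate),("press",press)):
        p,r=fit(o,[600,0,0]); print(nm,p,"\n",r.T)
        for n in o: print(n,fit({n:o[n]},p)[0])
        if nm=="plate": print("grip",T(p,[0,10,42]),"bore",T(p,[0,-75,0]))
        else: print("bush",T(p,[0,-75,24]))
    # rod tip
    tip={"top":px([((0,0,177),(321,95))],4,283,155),"scene":px([((0,0,177),(462,65))],4,57,210)}
    def r(q): return np.concatenate([(proj(n,[q[0],q[1],177])[0]-o[0][1]) for n,o in tip.items()])
    s=least_squares(r,[700,-300]);print("rod",s.x,s.fun)
    from scipy.spatial.transform import Rotation as R
    print(R.from_quat(get_obs()["orientation"]).as_matrix())
E
python3 fit.py
```

```text
plate [509.32 242.64  -0.26] 
 [[ 1.05  0.11 -0.28  0.84  0.7   0.24  1.    0.23  0.85  0.68  0.46  0.87]
 [ 0.62 -0.04  0.4   0.21  0.45  0.85 -0.01  0.47 -0.63  0.46  0.63 -0.04]]
top [510.56 244.08  -0.26]
scene [507.38 241.04  -0.26]
grip [[511.92 252.29  42.  ]] bore [[489.81 170.22   0.  ]]
press [ 555.11 -194.22    0.15] 
 [[-0.13  0.08  0.44  0.84 -0.02  0.2   0.87 -0.04 -0.9  -0.33  1.13  1.31
  -0.85  0.11  1.89]
 [-0.43 -0.39 -0.02 -0.07 -0.49 -1.06  0.21  0.49 -1.41 -0.27 -0.84 -0.34
  -2.07  1.06 -1.08]]
top [ 554.35 -193.4     0.15]
scene [ 557.41 -196.76    0.17]
bush [[ 566.37 -268.37   24.  ]]
rod [ 568.87 -267.56] [0.42 0.32 0.57 0.17]
[[ 0.9   0.44 -0.  ]
 [ 0.44 -0.9   0.  ]
 [-0.   -0.   -1.  ]]
```

```bash
python3 -m handwheel '[{"delta_pos":[0,0,0],"roll":-0.0451,"grip":1},{"delta_pos":[0,0,0],"roll":-0.0451,"grip":1},{"delta_pos":[0,0,0],"roll":-0.0451,"grip":1},{"delta_pos":[0,0,0],"roll":-0.0451,"grip":1},{"delta_pos":[0,0,0],"roll":-0.0451,"grip":1},{"delta_pos":[0,0,0],"roll":-0.0451,"grip":1},{"delta_pos":[0,0,0],"roll":0,"grip":1}]'
cat > go.py <<'E'
import sys; from h import *; from scipy.spatial.transform import Rotation as R
o=get_obs(); M=R.from_quat(o["orientation"]).as_matrix()
np.set_printoptions(precision=4,suppress=True)
print("t",o["time_s"],"pos",o["ee_pos"],"yawx deg",np.degrees(np.arctan2(M[1,0],M[0,0])),"tilt",M[:,2][:2],"F",o["wrist_force"],"w",o["width"],"gf",o["gripper_force"],"q",o["joints"])
p=o["ee_pos"]
for a in sys.argv[1:]:
    g=np.array(eval(a),float); print(a,"delta",M.T@(g-p)/100); p=g
E
python3 go.py 560,-200,291 511.9,252.3,291 511.9,252.3,93
```

```text
time_s: 0.9
ee_pos: [288.9, -582.1, 292.0]
orientation: [0.793, 0.61, 0.0, -0.0]
wrist_force: [-0.0, 0.6, 0.3]
width: 1.002
gripper_force: 0.0
t 0.9 pos [ 288.9051 -582.145   291.9666] yawx deg 75.13057870228639 tilt [-0.0001  0.0005] F [-0.0057  0.6259  0.2631] w 1.0023520714941636 gf 0.0 q [ 1.2112  0.327  -0.1815  1.4472  0.059   1.3733  0.768 ]
560,-200,291 delta [4.3892 1.6395 0.0112]
511.9,252.3,291 delta [ 4.2481 -1.6256  0.0023]
511.9,252.3,93 delta [-0.0009  0.0005  1.98  ]
```

```bash
python3 -m handwheel '[{"delta_pos":[0.439,0.164,0],"roll":0,"grip":1},{"delta_pos":[0.439,0.164,0],"roll":0,"grip":1},{"delta_pos":[0.439,0.164,0],"roll":0,"grip":1},{"delta_pos":[0.439,0.164,0],"roll":0,"grip":1},{"delta_pos":[0.439,0.164,0],"roll":0,"grip":1},{"delta_pos":[0.439,0.164,0],"roll":0,"grip":1},{"delta_pos":[0.439,0.164,0],"roll":0,"grip":1},{"delta_pos":[0.439,0.164,0],"roll":0,"grip":1},{"delta_pos":[0.439,0.164,0],"roll":0,"grip":1},{"delta_pos":[0.439,0.164,0],"roll":0,"grip":1}]'
python3 -m handwheel '[{"delta_pos":[0.425,-0.1625,0],"roll":0,"grip":1},{"delta_pos":[0.425,-0.1625,0],"roll":0,"grip":1},{"delta_pos":[0.425,-0.1625,0],"roll":0,"grip":1},{"delta_pos":[0.425,-0.1625,0],"roll":0,"grip":1},{"delta_pos":[0.425,-0.1625,0],"roll":0,"grip":1},{"delta_pos":[0.425,-0.1625,0],"roll":0,"grip":1},{"delta_pos":[0.425,-0.1625,0],"roll":0,"grip":1},{"delta_pos":[0.425,-0.1625,0],"roll":0,"grip":1},{"delta_pos":[0.425,-0.1625,0],"roll":0,"grip":1},{"delta_pos":[0.425,-0.1625,0],"roll":0,"grip":1}]'
python3 -m handwheel '[{"delta_pos":[0,0,0],"roll":0,"grip":1},{"delta_pos":[0,0,0],"roll":0,"grip":1}]'
python3 go.py 511.9,252.3,291 511.9,252.3,93
```

```text
time_s: 1.9
ee_pos: [561.1, -198.5, 292.4]
orientation: [0.794, 0.608, -0.0, 0.0]
wrist_force: [0.4, -0.6, 0.2]
width: 0.996
gripper_force: 0.0
time_s: 2.9
ee_pos: [512.1, 253.9, 292.4]
orientation: [0.794, 0.608, 0.0, 0.0]
wrist_force: [1.4, -1.1, 0.4]
width: 1.0
gripper_force: 0.0
time_s: 3.1
ee_pos: [511.8, 253.6, 292.0]
orientation: [0.793, 0.61, -0.0, -0.0]
wrist_force: [0.3, -0.8, 0.0]
width: 1.006
gripper_force: 0.0
t 3.1 pos [511.8208 253.6449 292.039 ] yawx deg 75.13923814085483 tilt [-0.0004 -0.0001] F [ 0.3177 -0.7772  0.0495] w 1.005559995260481 gf 0.0 q [ 0.1745  0.2303 -0.7851  1.6299  0.166   1.3507 -0.8932]
511.9,252.3,291 delta [-0.0128  0.0042  0.0104]
511.9,252.3,93 delta [0.0005 0.0008 1.98  ]
```

```bash
python3 -m handwheel '[{"delta_pos":[-0.013,0,0.3],"roll":0,"grip":1},{"delta_pos":[0,0,0.3],"roll":0,"grip":1},{"delta_pos":[0,0,0.3],"roll":0,"grip":1},{"delta_pos":[0,0,0.3],"roll":0,"grip":1},{"delta_pos":[0,0,0.3],"roll":0,"grip":1},{"delta_pos":[0,0,0.2],"roll":0,"grip":1},{"delta_pos":[0,0,0.15],"roll":0,"grip":1},{"delta_pos":[0,0,0.1],"roll":0,"grip":1},{"delta_pos":[0,0,0.04],"roll":0,"grip":1},{"delta_pos":[0,0,0],"roll":0,"grip":1}]'
python3 -m handwheel '[{"delta_pos":[0,0,0],"roll":0,"grip":0.35},{"delta_pos":[0,0,0],"roll":0,"grip":0.35},{"delta_pos":[0,0,0],"roll":0,"grip":0.35},{"delta_pos":[0,0,0],"roll":0,"grip":0.35}]' 10
python3 -m handwheel '[{"delta_pos":[0,0,0],"roll":0,"grip":0.2},{"delta_pos":[0,0,0],"roll":0,"grip":0.2},{"delta_pos":[0,0,0],"roll":0,"grip":0},{"delta_pos":[0,0,0],"roll":0,"grip":0},{"delta_pos":[0,0,0],"roll":0,"grip":0},{"delta_pos":[0,0,0],"roll":0,"grip":0},{"delta_pos":[0,0,0],"roll":0,"grip":0}]' 10
python3 go.py
```

```text
time_s: 4.1
ee_pos: [512.4, 250.9, 93.3]
orientation: [0.793, 0.609, 0.0, 0.0]
wrist_force: [-1.0, -0.7, 0.1]
width: 1.001
gripper_force: 0.0
time_s: 4.5
ee_pos: [512.4, 251.2, 93.6]
orientation: [0.793, 0.61, 0.0, 0.0]
wrist_force: [-0.9, 0.1, 0.0]
width: 0.726
gripper_force: 0.0
time_s: 5.2
ee_pos: [511.6, 251.2, 93.1]
orientation: [0.793, 0.61, -0.001, -0.0]
wrist_force: [-2.0, 0.2, 2.4]
width: 0.317
gripper_force: 10.0
t 5.2 pos [511.5751 251.2475  93.1269] yawx deg 75.12092700799793 tilt [-0.0011 -0.0002] F [-2.0111  0.1711  2.387 ] w 0.317167387204315 gf 9.996408933002385 q [ 0.1003  0.4315 -0.717   1.8388  0.3332  0.9959 -1.0154]
```

```bash
python3 -m handwheel '[{"delta_pos":[0,0,0],"roll":0,"grip":0},{"delta_pos":[0,0,0],"roll":0,"grip":0},{"delta_pos":[0,0,0],"roll":0,"grip":0},{"delta_pos":[0,0,-0.05],"roll":0,"grip":0},{"delta_pos":[0,0,-0.1],"roll":0,"grip":0},{"delta_pos":[0,0,-0.15],"roll":0,"grip":0}]' 50
python3 -m handwheel '[{"delta_pos":[0,0,-0.2],"roll":0,"grip":0},{"delta_pos":[0,0,-0.25],"roll":0,"grip":0},{"delta_pos":[0,0,-0.25],"roll":0,"grip":0},{"delta_pos":[0,0,-0.25],"roll":0,"grip":0},{"delta_pos":[0,0,-0.25],"roll":0,"grip":0},{"delta_pos":[0,0,-0.25],"roll":0,"grip":0},{"delta_pos":[0,0,-0.2],"roll":0,"grip":0},{"delta_pos":[0,0,-0.1],"roll":0,"grip":0},{"delta_pos":[0,0,-0.05],"roll":0,"grip":0},{"delta_pos":[0,0,0],"roll":0,"grip":0}]'
python3 go.py
python3 - <<'E'
from h import *
print(proj("top",[511,252,249]),proj("scene",[511,252,249]))
print(get_obs()["moment"])
t=capture("top");s=capture("scene")
np.savez("lift.npz",t=t,s=s)
c=proj("top",[505,232,230])[0].astype(int)-[40,35];d=proj("scene",[505,232,230])[0].astype(int)-[40,35];print(c,d)
crops("pics/lift.png",[(t,*c),(s,*d)],5,80,70)
E
```

```text
time_s: 5.8
ee_pos: [512.0, 250.3, 123.1]
orientation: [0.793, 0.609, -0.001, -0.0]
wrist_force: [0.6, 0.1, -4.6]
width: 0.319
gripper_force: 50.0
time_s: 6.8
ee_pos: [512.2, 251.1, 303.5]
orientation: [0.793, 0.609, 0.0, 0.0]
wrist_force: [-0.2, 0.0, -4.3]
width: 0.317
gripper_force: 50.0
t 6.8 pos [512.1705 251.0795 303.5072] yawx deg 75.10650210920502 tilt [ 0.0006 -0.0001] F [-0.2475  0.0304 -4.3454] w 0.3174089491055641 gf 49.99680762179196 q [ 0.1841  0.2212 -0.7894  1.6158  0.1601  1.3707 -0.8849]
[[165.70397123 194.25718223]] [[312.75470259 135.84265409]]
[ 0.07584135 -0.05225843  0.05747578]
[134 162] [266 106]
```

View pics/lift.png

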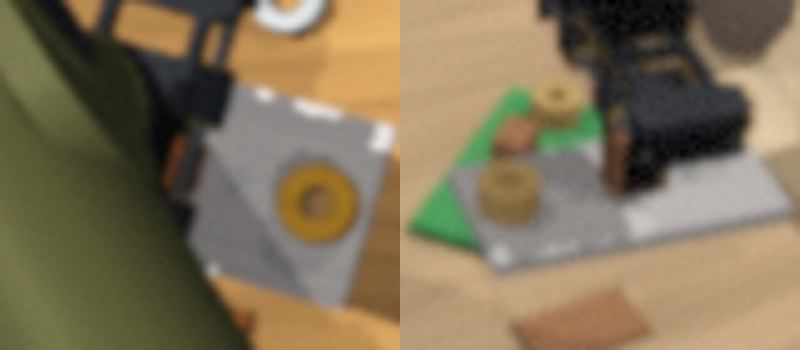

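```bash
cat > hold.py <<'E'
from fit import *
np.set_printoptions(precision=3,suppress=True)
from scipy.spatial.transform import Rotation as R
obs={"top":px([((0,-75,36),(317,202)),((50,-100,12),(395,125)),((-50,-100,12),(345,305))],5,134,162),
"scene":px([((0,-75,36),(511,177)),((50,-100,12),(495,265)),((50,100,12),(795,207)),((-50,-100,12),(447,172))],5,266-80,106)}
g=np.array([512.17,251.08,252.5])
def P(p,L): return p[:3]+R.from_euler("zxy",p[3:]).apply(np.atleast_2d(L)-[0,10,42])
def r(p): return np.concatenate([(proj(n,P(p,[a[0] for a in o]))-[a[1] for a in o]).ravel() for n,o in obs.items()]+[(p[:3]-g)/[2,2,1.5],p[4:]/.05])
s=least_squares(r,[*g,-.26,0,0],x_scale=[10,10,10,.1,.1,.1]);print(s.x,s.fun.round(2)); J=s.jac;print("sd",np.sqrt(np.diag(np.linalg.inv(J.T@J)))*.6)
print("bore",P(s.x,[0,-75,0])-g)
E
python3 hold.py
```

```text
[512.978 252.582 252.668  -0.245  -0.011  -0.015] [ 0.71  0.12  0.93  0.08  0.62  1.14  0.37  0.42  1.08 -0.17 -0.1  -0.13
  0.48 -0.29  0.4   0.75  0.11 -0.21 -0.29]
sd [0.865 0.645 0.779 0.011 0.014 0.021]
bore [[-19.223 -81.397 -41.25 ]]
```

```bash
python3 -m handwheel '[{"delta_pos":[0,0,0],"roll":-0.0215,"grip":0},{"delta_pos":[0,0,0],"roll":-0.0215,"grip":0},{"delta_pos":[0,0,0],"roll":-0.0215,"grip":0},{"delta_pos":[0,0,0],"roll":-0.0215,"grip":0},{"delta_pos":[0,0,0],"roll":-0.0215,"grip":0},{"delta_pos":[0,0,0],"roll":-0.0215,"grip":0},{"delta_pos":[0,0,0],"roll":0,"grip":0}]'
python3 go.py 556.2,-183.6,303.5
```

```text
time_s: 7.6
ee_pos: [511.7, 250.8, 302.0]
orientation: [0.654, 0.757, -0.001, -0.001]
wrist_force: [-0.3, -0.9, -4.8]
width: 0.316
gripper_force: 50.0
t 7.6 pos [511.7303 250.8199 301.9646] yawx deg 98.34799711238557 tilt [-0.0021 -0.0006] F [-0.2764 -0.909  -4.8455] w 0.3156694745207684 gf 49.99585127457976 q [ 0.2248  0.2336 -0.8404  1.6162  0.1761  1.3731 -0.4915]
556.2,-183.6,303.5 delta [-4.3627 -0.1908 -0.0136]
```

```bash
python3 -m handwheel '[{"delta_pos":[-0.12,0,0],"roll":0,"grip":0},{"delta_pos":[-0.24,-0.01,0],"roll":0,"grip":0},{"delta_pos":[-0.3,-0.014,0],"roll":0,"grip":0},{"delta_pos":[-0.3,-0.014,0],"roll":0,"grip":0},{"delta_pos":[-0.3,-0.014,0],"roll":0,"grip":0},{"delta_pos":[-0.3,-0.014,0],"roll":0,"grip":0},{"delta_pos":[-0.3,-0.014,0],"roll":0,"grip":0},{"delta_pos":[-0.3,-0.014,0],"roll":0,"grip":0},{"delta_pos":[-0.3,-0.014,0],"roll":0,"grip":0},{"delta_pos":[-0.3,-0.014,0],"roll":0,"grip":0}]'
python3 -m handwheel '[{"delta_pos":[-0.3,-0.014,0],"roll":0,"grip":0},{"delta_pos":[-0.3,-0.014,0],"roll":0,"grip":0},{"delta_pos":[-0.3,-0.014,0],"roll":0,"grip":0},{"delta_pos":[-0.3,-0.014,0],"roll":0,"grip":0},{"delta_pos":[-0.24,-0.014,0],"roll":0,"grip":0},{"delta_pos":[-0.12,-0.013,0],"roll":0,"grip":0},{"delta_pos":[-0.04,0,0],"roll":0,"grip":0},{"delta_pos":[0,0,0],"roll":0,"grip":0}]'
python3 go.py 556.2,-183.6,303.5
python3 - <<'E'
from h import *
t=capture("top");s=capture("scene")
np.savez("over.npz",t=t,s=s)
c=proj("top",[560,-230,205])[0].astype(int)-[40,35];d=proj("scene",[560,-230,205])[0].astype(int)-[40,35];print(c,d)
crops("pics/over.png",[(t,*c),(s,*d)],5,80,75)
E
```

```text
time_s: 8.6
ee_pos: [539.6, -26.0, 303.0]
orientation: [0.655, 0.756, -0.0, -0.0]
wrist_force: [0.8, -0.1, -5.0]
width: 0.32
gripper_force: 50.0
time_s: 9.4
ee_pos: [554.8, -182.9, 303.0]
orientation: [0.654, 0.756, 0.0, -0.0]
wrist_force: [0.9, -0.2, -5.6]
width: 0.316
gripper_force: 50.0
t 9.4 pos [ 554.8418 -182.8799  302.9927] yawx deg 98.30821104967087 tilt [-0.0005  0.0009] F [ 0.9465 -0.1986 -5.5967] w 0.31616081987189737 gf 49.99684179201722 q [ 0.748   0.217  -0.55    1.5888  0.1144  1.369   0.3304]
556.2,-183.6,303.5 delta [-0.0091  0.0124 -0.0051]
[311 145] [142 177]
```

View pics/over.png

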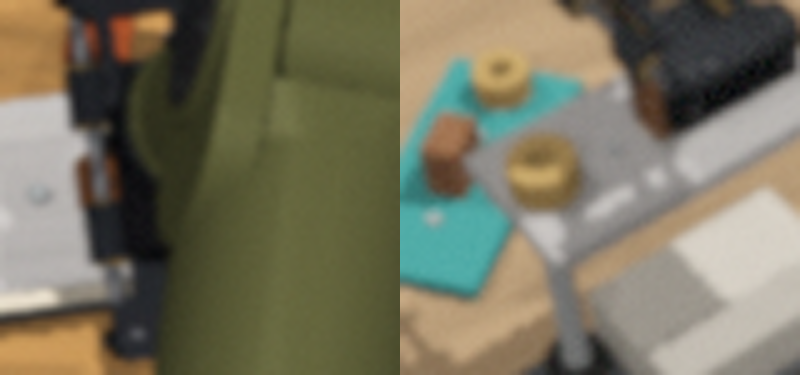

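```bash
cat > rel.py <<'E'
from fit import *
np.set_printoptions(precision=2,suppress=True)
def bp(n,uv,z): return least_squares(lambda q:proj(n,[q[0],q[1],z])[0]-uv,[560,-250]).x
def P(u,v,s,ox,oy): return ((u+.5)/s-.5+ox,(v+.5)/s-.5+oy)
tz=302.99-93
print("rod scene",bp("scene",P(462,65,4,57,210),177),"rod top",bp("top",P(321,95,4,283,155),177))
b=bp("scene",P(542,155,5,142-80,177),tz+36);print("bushing scene",b)
psi=np.radians(98.31-90); pr=np.array([554.84,-182.88])+85*np.array([np.sin(psi),-np.cos(psi)]);print("bore from tcp",pr)
E
python3 rel.py
python3 - <<'E'
from h import *
z=np.load("over.npz");s=z["s"];t=z["t"]
cv2.imwrite("pics/b.png",np.hstack([cv2.resize(s[195:225,155:185,::-1],(400,400),interpolation=cv2.INTER_CUBIC),cv2.resize(capture("scene")[215:255,160:200,::-1],(400,400),interpolation=cv2.INTER_CUBIC)]))
E
```

```text
rod scene [ 567.45 -268.7 ] rod top [ 569.73 -266.42]
bushing scene [ 563.92 -263.01]
bore from tcp [ 567.12 -266.99]
```

View pics/b.png

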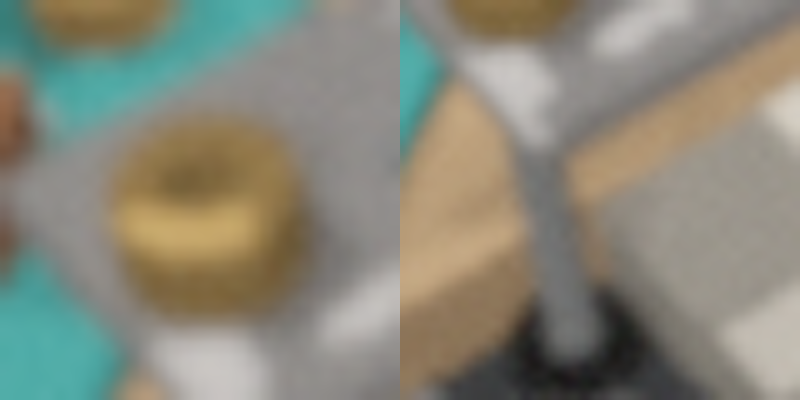

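```bash
python3 -m handwheel '[{"delta_pos":[-0.033,0.015,0],"roll":0,"grip":0},{"delta_pos":[0,0,0.05],"roll":0,"grip":0},{"delta_pos":[0,0,0.07],"roll":0,"grip":0},{"delta_pos":[0,0,0.07],"roll":0,"grip":0},{"delta_pos":[0,0,0.05],"roll":0,"grip":0},{"delta_pos":[0,0,0],"roll":0,"grip":0},{"delta_pos":[0,0,0],"roll":0,"grip":0}]'
python3 go.py
python3 - <<'E'
from h import *
s=np.mean([capture("scene").astype(float) for _ in range(8)],0).astype(np.uint8)
cv2.imwrite("pics/c.png",cv2.resize(s[192:252,145:205,::-1],(600,600),interpolation=cv2.INTER_CUBIC))
E
```

```text
time_s: 10.25
ee_pos: [556.9, -186.3, 279.1]
orientation: [0.654, 0.757, -0.0, -0.0]
wrist_force: [-1.1, -0.7, -4.8]
width: 0.316
gripper_force: 50.0
t 10.25 pos [ 556.9352 -186.286   279.0719] yawx deg 98.32854155914482 tilt [-0.0003  0.0001] F [-1.0604 -0.657  -4.7747] w 0.3160636274895272 gf 49.99678091146052 q [ 0.7466  0.2364 -0.5467  1.6157  0.1259  1.3251  0.3269]
```

View pics/c.png

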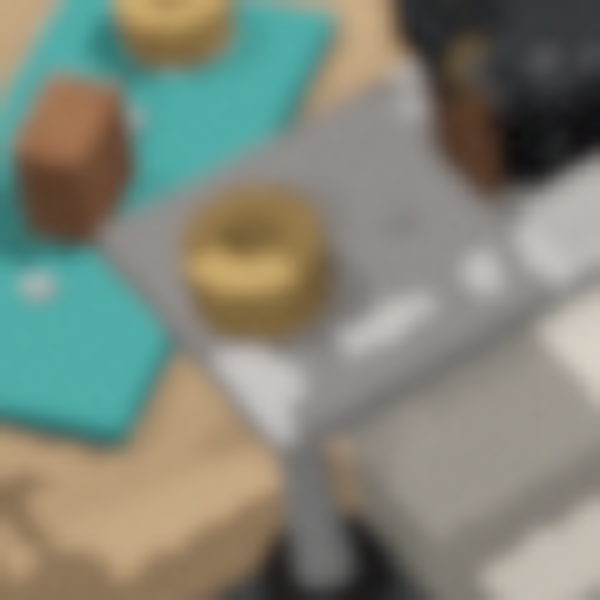

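```bash
for i in 1; do python3 -m handwheel '[{"delta_pos":[0,0,0.03],"roll":0,"grip":0},{"delta_pos":[0,0,0.03],"roll":0,"grip":0},{"delta_pos":[0,0,0.03],"roll":0,"grip":0},{"delta_pos":[0,0,0],"roll":0,"grip":0}]'; python3 go.py | head -1; python3 -m handwheel '[{"delta_pos":[0,0,0.02],"roll":0,"grip":0},{"delta_pos":[0,0,0.01],"roll":0,"grip":0},{"delta_pos":[0,0,0],"roll":0,"grip":0}]'; done; python3 go.py
```

```text
time_s: 11.05
ee_pos: [556.6, -186.2, 269.4]
orientation: [0.654, 0.757, -0.0, -0.001]
wrist_force: [0.5, 0.6, -5.4]
width: 0.317
gripper_force: 50.0
t 11.05 pos [ 556.6215 -186.2444  269.4422] yawx deg 98.33177625432138 tilt [-0.0013  0.0004] F [ 0.482   0.6137 -5.4205] w 0.31726825808248754 gf 49.99673324637115 q [ 0.7457  0.2423 -0.546   1.6287  0.1293  1.3081  0.3243]
time_s: 11.35
ee_pos: [556.9, -186.3, 267.1]
orientation: [0.654, 0.757, -0.0, -0.0]
wrist_force: [-0.1, -0.4, -5.0]
width: 0.32
gripper_force: 50.0
t 11.35 pos [ 556.9385 -186.2899  267.0813] yawx deg 98.3294637493045 tilt [-0.0002  0.0001] F [-0.1348 -0.4004 -5.0123] w 0.320076350009419 gf 49.99684810638428 q [ 0.7455  0.2438 -0.5459  1.6319  0.1303  1.3026  0.3235]
```

```bash
python3 -m handwheel '[{"delta_pos":[0,0,0.02],"roll":0,"grip":0},{"delta_pos":[0,0,0.01],"roll":0,"grip":0},{"delta_pos":[0,0,0],"roll":0,"grip":0}]'; python3 -m handwheel '[{"delta_pos":[0,0,0.01],"roll":0,"grip":0},{"delta_pos":[0,0,0.01],"roll":0,"grip":0},{"delta_pos":[0,0,0],"roll":0,"grip":0}]'; python3 go.py
```

```text
time_s: 11.65
ee_pos: [556.9, -186.3, 264.0]
orientation: [0.654, 0.757, -0.0, -0.0]
wrist_force: [0.4, -0.2, -5.0]
width: 0.317
gripper_force: 50.0
time_s: 11.95
ee_pos: [556.9, -186.3, 262.1]
orientation: [0.654, 0.757, -0.0, -0.0]
wrist_force: [0.4, -0.0, -5.2]
width: 0.321
gripper_force: 50.0
t 11.95 pos [ 556.9061 -186.258   262.0589] yawx deg 98.33426501916563 tilt [-0.0003  0.    ] F [ 0.4405 -0.0033 -5.1917] w 0.3212024708515779 gf 49.99666350893676 q [ 0.7449  0.247  -0.5455  1.6386  0.1323  1.2933  0.3219]
```

```bash
python3 -m handwheel '[{"delta_pos":[0,0,0.01],"roll":0,"grip":0},{"delta_pos":[0,0,0.01],"roll":0,"grip":0},{"delta_pos":[0,0,0],"roll":0,"grip":0}]'; python3 -m handwheel '[{"delta_pos":[0,0,0.01],"roll":0,"grip":0},{"delta_pos":[0,0,0.01],"roll":0,"grip":0},{"delta_pos":[0,0,0],"roll":0,"grip":0}]'; python3 go.py
```

```text
time_s: 12.25
ee_pos: [556.9, -186.3, 260.1]
orientation: [0.654, 0.757, -0.0, -0.0]
wrist_force: [0.2, -0.2, -5.3]
width: 0.319
gripper_force: 50.0
time_s: 12.55
ee_pos: [556.9, -186.3, 258.0]
orientation: [0.654, 0.757, -0.0, -0.0]
wrist_force: [-0.5, -0.6, -4.3]
width: 0.315
gripper_force: 50.0
t 12.55 pos [ 556.8867 -186.2835  258.0484] yawx deg 98.32823588931794 tilt [-0.0003  0.    ] F [-0.4954 -0.5715 -4.2536] w 0.3146681735426985 gf 49.99671776778996 q [ 0.7445  0.2497 -0.5451  1.6438  0.134   1.2859  0.3206]
```

```bash
for i in 1; do python3 -m handwheel '[{"delta_pos":[0,0,0.01],"roll":0,"grip":0},{"delta_pos":[0,0,0],"roll":0,"grip":0}]'|grep -E 'ee_pos|wrist'; python3 -m handwheel '[{"delta_pos":[0,0,0.01],"roll":0,"grip":0},{"delta_pos":[0,0,0],"roll":0,"grip":0}]'|grep -E 'ee_pos|wrist'; python3 -m handwheel '[{"delta_pos":[0,0,0],"roll":0,"grip":0}]'|grep -E 'ee_pos|wrist'; done; python3 go.py
```

```text
ee_pos: [556.9, -186.3, 257.1]
wrist_force: [-0.1, 0.8, -5.0]
ee_pos: [557.0, -186.3, 256.1]
wrist_force: [-0.1, -0.6, -4.1]
ee_pos: [557.0, -186.3, 256.2]
wrist_force: [0.3, 0.4, -5.0]
t 13.05 pos [ 556.9795 -186.2779  256.2099] yawx deg 98.33230613341033 tilt [-0.0001 -0.0001] F [ 0.3205  0.4464 -5.0411] w 0.31804366562068714 gf 49.99691233970225 q [ 0.7442  0.251  -0.545   1.6461  0.1348  1.2822  0.32  ]
```

```bash
python3 -m handwheel '[{"delta_pos":[0,0,0.01],"roll":0,"grip":0},{"delta_pos":[0,0,0.01],"roll":0,"grip":0},{"delta_pos":[0,0,0],"roll":0,"grip":0}]'|grep -E 'ee_pos|wrist'; python3 -m handwheel '[{"delta_pos":[0,0,0.02],"roll":0,"grip":0},{"delta_pos":[0,0,0.02],"roll":0,"grip":0},{"delta_pos":[0,0,0],"roll":0,"grip":0}]'|grep -E 'ee_pos|wrist'
python3 - <<'E'
from h import *
s=np.mean([capture("scene").astype(float) for _ in range(8)],0).astype(np.uint8)
cv2.imwrite("pics/d.png",cv2.resize(s[192:252,145:205,::-1],(600,600),interpolation=cv2.INTER_CUBIC))
print(get_obs()["moment"])
E
```

```text
ee_pos: [556.9, -186.2, 254.0]
wrist_force: [-0.4, 0.3, -4.3]
ee_pos: [556.9, -186.2, 249.9]
wrist_force: [0.3, 0.2, -5.5]
[ 0.27105404 -0.11669414  0.06425372]
```

View pics/d.png

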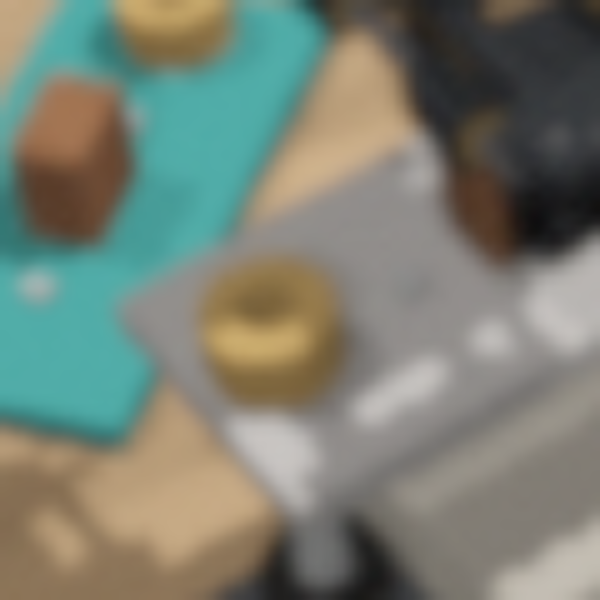

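```bash
python3 -m handwheel '[{"delta_pos":[0,0,0.02],"roll":0,"grip":0},{"delta_pos":[0,0,0.02],"roll":0,"grip":0},{"delta_pos":[0,0,0.02],"roll":0,"grip":0},{"delta_pos":[0,0,0],"roll":0,"grip":0}]'|grep -E 'ee_pos|wrist'; python3 -m handwheel '[{"delta_pos":[0,0,0.02],"roll":0,"grip":0},{"delta_pos":[0,0,0.02],"roll":0,"grip":0},{"delta_pos":[0,0,0.02],"roll":0,"grip":0},{"delta_pos":[0,0,0],"roll":0,"grip":0}]'|grep -E 'ee_pos|wrist'; python3 -c "
from bench import *
print(get_obs()['moment'])"
```

```text
ee_pos: [557.0, -186.3, 243.9]
wrist_force: [-0.2, 0.5, -5.0]
ee_pos: [557.0, -186.2, 237.9]
wrist_force: [1.2, -0.7, -5.5]
[ 0.27647728 -0.2306656   0.01894491]
```

```bash
python3 -m handwheel '[{"delta_pos":[0,0,0.03],"roll":0,"grip":0},{"delta_pos":[0,0,0.03],"roll":0,"grip":0},{"delta_pos":[0,0,0.03],"roll":0,"grip":0},{"delta_pos":[0,0,0.03],"roll":0,"grip":0},{"delta_pos":[0,0,0.03],"roll":0,"grip":0},{"delta_pos":[0,0,0],"roll":0,"grip":0}]'|grep -E 'ee_pos|wrist'; python3 -m handwheel '[{"delta_pos":[0,0,0.03],"roll":0,"grip":0},{"delta_pos":[0,0,0.03],"roll":0,"grip":0},{"delta_pos":[0,0,0.03],"roll":0,"grip":0},{"delta_pos":[0,0,0.03],"roll":0,"grip":0},{"delta_pos":[0,0,0.03],"roll":0,"grip":0},{"delta_pos":[0,0,0],"roll":0,"grip":0}]'|grep -E 'ee_pos|wrist'; python3 -c "
from bench import *
print(get_obs()['moment'])"
```

```text
ee_pos: [556.9, -186.2, 222.7]
wrist_force: [1.1, 0.7, -5.7]
ee_pos: [556.9, -186.2, 207.7]
wrist_force: [0.6, 1.6, -6.3]
[ 0.42446212 -0.35800333  0.05032038]
```

```bash
python3 -m handwheel '[{"delta_pos":[0,0,0.02],"roll":0,"grip":0},{"delta_pos":[0,0,0.02],"roll":0,"grip":0},{"delta_pos":[0,0,0.02],"roll":0,"grip":0},{"delta_pos":[0,0,0.02],"roll":0,"grip":0},{"delta_pos":[0,0,0],"roll":0,"grip":0}]'|grep -E 'ee_pos|wrist'; python3 -m handwheel '[{"delta_pos":[0,0,0.02],"roll":0,"grip":0},{"delta_pos":[0,0,0.02],"roll":0,"grip":0},{"delta_pos":[0,0,0.02],"roll":0,"grip":0},{"delta_pos":[0,0,0],"roll":0,"grip":0}]'|grep -E 'ee_pos|wrist'; python3 -c "
from bench import *
print(get_obs()['moment'])"
```

```text
ee_pos: [557.0, -186.2, 199.9]
wrist_force: [0.7, 1.3, -5.7]
ee_pos: [557.0, -186.2, 193.9]
wrist_force: [1.2, 2.1, -5.4]
[ 0.50438262 -0.36295294  0.12470192]
```

```bash
python3 -m handwheel '[{"delta_pos":[0.004,0.003,0],"roll":0,"grip":0},{"delta_pos":[0,0,0.02],"roll":0,"grip":0},{"delta_pos":[0,0,0.02],"roll":0,"grip":0},{"delta_pos":[0,0,0.02],"roll":0,"grip":0},{"delta_pos":[0,0,0],"roll":0,"grip":0}]'|grep -E 'ee_pos|wrist'; python3 -m handwheel '[{"delta_pos":[0,0,0.02],"roll":0,"grip":0},{"delta_pos":[0,0,0.02],"roll":0,"grip":0},{"delta_pos":[0,0,0.02],"roll":0,"grip":0},{"delta_pos":[0,0,0],"roll":0,"grip":0}]'|grep -E 'ee_pos|wrist'; python3 -c "
from bench import *
print(get_obs()['moment'])"
```

```text
ee_pos: [557.0, -186.1, 187.8]
wrist_force: [0.4, 0.8, -4.8]
ee_pos: [557.0, -186.0, 181.8]
wrist_force: [0.5, 0.0, -4.6]
[ 0.10160316 -0.1556947   0.05927084]
```

```bash
python3 -m handwheel '[{"delta_pos":[0,0,0.02],"roll":0,"grip":0},{"delta_pos":[0,0,0.02],"roll":0,"grip":0},{"delta_pos":[0,0,0.02],"roll":0,"grip":0},{"delta_pos":[0,0,0.02],"roll":0,"grip":0},{"delta_pos":[0,0,0],"roll":0,"grip":0}]'|grep -E 'ee_pos|wrist'; python3 -m handwheel '[{"delta_pos":[0,0,0.02],"roll":0,"grip":0},{"delta_pos":[0,0,0.02],"roll":0,"grip":0},{"delta_pos":[0,0,0.02],"roll":0,"grip":0},{"delta_pos":[0,0,0],"roll":0,"grip":0}]'|grep -E 'ee_pos|wrist'; python3 -c "
from bench import *
print(get_obs()['moment'])"
```

```text
ee_pos: [557.0, -185.9, 173.8]
wrist_force: [-0.0, 0.3, -5.2]
ee_pos: [557.4, -185.8, 168.6]
wrist_force: [-0.0, 0.9, -1.3]
[ 0.00834199  0.18086796 -0.0381919 ]
```

```bash
python3 -m handwheel '[{"delta_pos":[0,0,0.01],"roll":0,"grip":0},{"delta_pos":[0,0,0.01],"roll":0,"grip":0},{"delta_pos":[0,0,0.01],"roll":0,"grip":0},{"delta_pos":[0,0,0.01],"roll":0,"grip":0},{"delta_pos":[0,0,0],"roll":0,"grip":0}]'|grep -E 'ee_pos|wrist'; python3 -m handwheel '[{"delta_pos":[0,0,0.01],"roll":0,"grip":0},{"delta_pos":[0,0,0.01],"roll":0,"grip":0},{"delta_pos":[0,0,0.01],"roll":0,"grip":0},{"delta_pos":[0,0,0],"roll":0,"grip":0}]'|grep -E 'ee_pos|wrist'; python3 go.py; python3 -c "
from bench import *
print(get_obs()['moment'])"
```

```text
ee_pos: [557.4, -185.8, 164.2]
wrist_force: [-1.4, 1.7, -1.2]
ee_pos: [557.3, -185.8, 161.1]
wrist_force: [-0.0, 0.8, -0.9]
t 19.65 pos [ 557.3328 -185.843   161.1062] yawx deg 98.34067686515657 tilt [ 0.0003 -0.0001] F [-0.0202  0.8008 -0.9161] w 0.31908979684451544 gf 49.99629596248269 q [ 0.725   0.3351 -0.5305  1.7497  0.1871  1.107   0.2802]
[ 0.11157866 -0.12756257  0.00328426]
```

```bash
python3 -m handwheel '[{"delta_pos":[0,0,0.01],"roll":0,"grip":0},{"delta_pos":[0,0,0.01],"roll":0,"grip":0},{"delta_pos":[0,0,0.01],"roll":0,"grip":0},{"delta_pos":[0,0,0.01],"roll":0,"grip":0},{"delta_pos":[0,0,0],"roll":0,"grip":0}]'|grep -E 'ee_pos|wrist'; python3 -m handwheel '[{"delta_pos":[0,0,0.01],"roll":0,"grip":0},{"delta_pos":[0,0,0.005],"roll":0,"grip":0},{"delta_pos":[0,0,0],"roll":0,"grip":0}]'|grep -E 'ee_pos|wrist'; python3 go.py; python3 -c "
from bench import *
print(get_obs()['moment'])"
```

```text
ee_pos: [557.3, -185.9, 157.1]
wrist_force: [-0.6, 1.2, -0.7]
ee_pos: [557.3, -185.8, 155.7]
wrist_force: [0.3, 1.8, -1.0]
t 20.45 pos [ 557.3059 -185.8462  155.6935] yawx deg 98.33390087080966 tilt [ 0.0002 -0.0001] F [ 0.3046  1.8316 -0.9876] w 0.31863259624915863 gf 49.99710012227297 q [ 0.7235  0.3408 -0.5292  1.7545  0.1908  1.0972  0.2774]
[ 0.17588396 -0.24873432  0.03853508]
```

```bash
python3 -m handwheel '[{"delta_pos":[0,0,0.01],"roll":0,"grip":0},{"delta_pos":[0,0,0.005],"roll":0,"grip":0},{"delta_pos":[0,0,0],"roll":0,"grip":0}]'|grep -E 'ee_pos|wrist'; python3 -m handwheel '[{"delta_pos":[0,0,0.005],"roll":0,"grip":0},{"delta_pos":[0,0,0],"roll":0,"grip":0}]'|grep -E 'ee_pos|wrist';python3 -m handwheel '[{"delta_pos":[0,0,0.005],"roll":0,"grip":0},{"delta_pos":[0,0,0],"roll":0,"grip":0}]'|grep -E 'ee_pos|wrist'; python3 -c "
from bench import *
print(get_obs()['moment'])"
```

```text
ee_pos: [557.3, -185.8, 154.2]
wrist_force: [0.4, 2.8, 0.0]
ee_pos: [557.3, -185.9, 153.7]
wrist_force: [-0.7, 1.5, -0.3]
ee_pos: [557.3, -185.9, 153.3]
wrist_force: [0.3, 1.4, 0.7]
[ 0.23411519 -0.19612307 -0.01455423]
```

```bash
python3 -m handwheel '[{"delta_pos":[0,0,0.005],"roll":0,"grip":0},{"delta_pos":[0,0,0],"roll":0,"grip":0}]'|grep -E 'ee_pos|wrist';python3 -m handwheel '[{"delta_pos":[0,0,0.005],"roll":0,"grip":0},{"delta_pos":[0,0,0],"roll":0,"grip":0}]'|grep -E 'ee_pos|wrist'; python3 go.py; python3 -c "
from bench import *
print(get_obs()['moment'])"
```

```text
ee_pos: [557.4, -185.9, 153.1]
wrist_force: [-0.2, 1.2, 2.8]
ee_pos: [557.3, -185.9, 153.1]
wrist_force: [-1.8, 2.1, 6.4]
t 21.55 pos [ 557.3419 -185.9288  153.1347] yawx deg 98.32512584936141 tilt [ 0.0002 -0.0005] F [-1.7595  2.1322  6.4365] w 0.31330295343807707 gf 49.99928081408143 q [ 0.7226  0.3437 -0.5285  1.7567  0.1931  1.0926  0.2756]
[0.44772544 0.27347728 0.0689487 ]
```

```bash
python3 -m handwheel '[{"delta_pos":[0,0,0.005],"roll":0,"grip":0},{"delta_pos":[0,0,0],"roll":0,"grip":0},{"delta_pos":[0,0,0],"roll":0,"grip":0}]' 8
python3 -m handwheel '[{"delta_pos":[0,0,0],"roll":0,"grip":0.4},{"delta_pos":[0,0,0],"roll":0,"grip":0.6},{"delta_pos":[0,0,0],"roll":0,"grip":0.8},{"delta_pos":[0,0,0],"roll":0,"grip":0.8},{"delta_pos":[0,0,0],"roll":0,"grip":0.8},{"delta_pos":[0,0,0],"roll":0,"grip":0.8}]' |grep -E 'ee_pos|wrist|width'
python3 -m handwheel '[{"delta_pos":[0,0,-0.05],"roll":0,"grip":0.8},{"delta_pos":[0,0,-0.1],"roll":0,"grip":0.8},{"delta_pos":[0,0,-0.2],"roll":0,"grip":0.8},{"delta_pos":[0,0,-0.3],"roll":0,"grip":0.8},{"delta_pos":[0,0,-0.3],"roll":0,"grip":0.8},{"delta_pos":[0,0,-0.3],"roll":0,"grip":0.8},{"delta_pos":[0,0,-0.2],"roll":0,"grip":0.8},{"delta_pos":[0,0,0],"roll":0,"grip":0.8},{"delta_pos":[0,0,0],"roll":0,"grip":0.8}]'
python3 - <<'E'
from h import *
s=np.mean([capture("scene").astype(float) for _ in range(4)],0).astype(np.uint8)
cv2.imwrite("pics/e.png",cv2.resize(s[200:290,145:265,::-1],(800,600),interpolation=cv2.INTER_CUBIC))
E
```

```text
time_s: 21.85
ee_pos: [557.4, -185.9, 153.1]
orientation: [0.654, 0.757, -0.0, 0.0]
wrist_force: [-2.5, 2.9, 8.6]
width: 0.322
gripper_force: 8.0
ee_pos: [557.2, -185.9, 151.6]
wrist_force: [-0.7, -0.2, 0.1]
width: 0.753
time_s: 23.35
ee_pos: [557.3, -185.8, 297.3]
orientation: [0.654, 0.757, 0.0, 0.001]
wrist_force: [-0.2, -0.5, -0.5]
width: 0.802
gripper_force: 0.0
```

View pics/e.png

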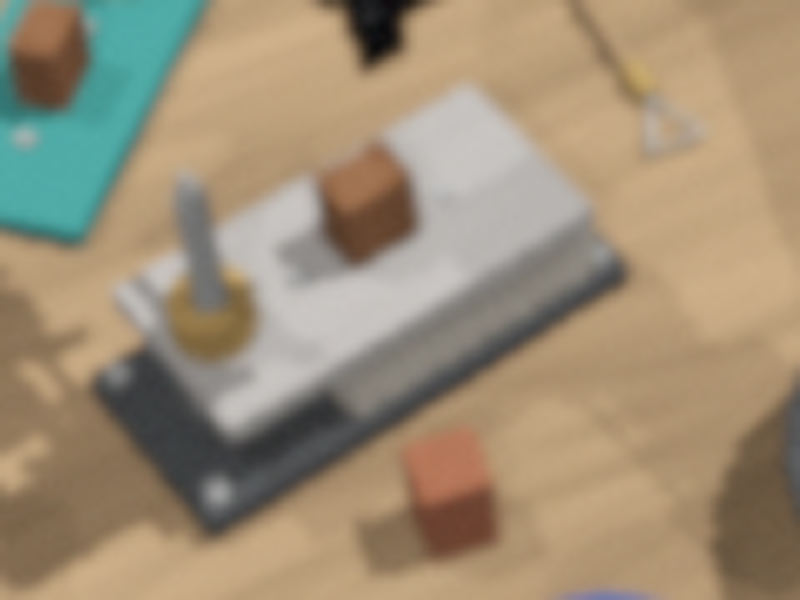

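The plate lies flat on the mould and square to the base. The rod (195,180)–(210,300) stands through the brass bushing, and the gripper is well clear.

```bash
python3 -c "
from bench import *
print(sign_off())"
```

```text
the job is handed in; nothing more can be done
None
```

The press is closed: the plate is threaded on the rod, lying flat and square on the mould and released, and I handed the job in at about 24 s; no verdict came back.

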